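Pump up the book press

ROBOT

A 6-joint arm with a two-finger parallel gripper is mounted at the origin on the work surface. World frame = base frame: x ahead of the robot, y to its left, z up, the work surface at z = 0. Lengths are in m, angles in degrees, forces in N, time in s.
With the tool pointing down it reaches from about 0.3 to 0.75 m from the base axis. Payload 8.5 kg.
Tool frame: the origin (TCP) lies on the centre line of the jaws, within the pads' length; the fingertips stand 22 mm ahead of it and the grasp point (between the pads) lies 3 mm ahead of it (env.tip_reach is the distance from the TCP to the fingertips, in m); y points along the fingers, z is the direction in which the jaws open and shut, and the axes are right-handed (so a half turn about y gives the same grasp; the last joint's range is limited). The gripper opens to 85 mm and grips with 20 to 120 N. Pads are 22 mm wide; open, the fingers measure 114 mm over their backs; the gripper's body (76 mm by 85 mm) begins 54 mm behind the grasp point. The pads swing forward as they close: fully open they stand 13 mm farther back than shut.
Start: joints at [64.899, 21.807, 74.336, -0, 83.858, -12.336], TCP at [0.122, 0.536, 0.253] pointing down, gripper open.
Joint ranges: [-178.18, 178.18], [-50.72, 133.34], [12.68, 142.11], [-81.47, 261.47], [9.98, 163.14], [-165.26, 165.26]. Speed limits (degrees/s): [136.94, 136.94, 180, 180, 180, 180].

INTERFACE

Orientations are given as a 3x3 rotation matrix whose columns are the frame's x, y, z axes.
In Python, from rig import env, get_image gives the robot as it stands. The module is installed in compiled form; this text tells all that it offers.
- The arm moves only by the tool carry_out, never from a script. Its argument "targets" is a list that holds one entry, the list of rows, each a list of 7 numbers: the closure, from 0 (fully open) to 1 (shut), then the shift along the world's x, y, z in mm, then the turn, a rotation vector about the world's x, y, z in degrees. In form: [[[claw, dx, dy, dz, ax, ay, az], ...]]. A call has 1 to 20 rows; each row is the pose to reach, as a shift and turn from the pose commanded when the call began; what a row does not reach only later rows make up. A row lasts 1/12 s, in which the tool goes at most 41.7 mm and 7.16 degrees, less where a joint would pass 70% of its speed; a pose out of reach is approached as far as the arm can. A call with a gripper value outside its range is refused whole. The fingers move at their own pace and stop on an object; "squeeze" is the grip in N (left out, the last holds). Time passes only in rows, so rows that repeat a pose let the fingers close. It gives the time, the measured TCP pose, the force and the opening at its end, in the units of the state.
- env.observe(): the state, without advancing time (a new reading comes with each control period).
- get_image(name): name is "scene" or "top"; returns a dict with "img" (480x640x3 uint8, red, green, blue), "fx", "fy", "cx", "cy" (pixels), "rvec" (rotation vector, rad) and "tvec" (3), from world to camera coordinates, as OpenCV has them. Camera axes: x right, y down, z forward; pixel columns grow to the right and rows downward; lengths in m; the calibration is good to about 2 mm. A picture is of the moment at which its call begins. There is no depth.
- env.close_job(): hands the job in, once; it reports no verdict.
The state is a dict: "time_s": time; "q": joint angles; "qvel": joint speeds; "joint_efforts": joint torques, N m; "position": TCP position; "tool_rot": TCP orientation; "ft_force": force on the tool from outside, world axes, zero at the start; "wrist_torque": the same for the moment, N m; "grip_width": finger opening in m.
Only numpy, scipy, OpenCV 4.12 (cv2) and the standard library are available. Lean on these libraries where they do the work, as an engineer would, in place of code of your own. Each camera call takes 0.05 s, during which the arm holds its last target.

TASK

Charge the book press: push the vent lever on the pump block all the way over to its far side, then press the pump plunger down and let it come back up, again and again, until the indicator pin stands fully out. Only push with the fingers: do not touch the indicator pin, leave the other things on and around the press where they stand, and finish with your hand off everything and the plunger back up.

Things in the scene. Friction and masses are not known exactly. Their poses are not given: they have to be found in the camera images.
- press: Book press with hand pump, one unit fixed to the table: base plate 220 x 470 x 20 mm, aluminium pump block (120 x 235 mm, top 85 mm up), press proper (164 mm tall) at y 110 to 320 mm. Origin: table height, on the plunger's axis. x: from the lever's vented to its closed side, away from the robot within 0.35 rad; y: lever at -100 mm, plunger 0, pin +62 mm; z up.
- plunger_top (a point): Centre of the flat top of the pump plunger: a black mushroom cap 50 mm across on a steel stem, in the middle of the pump block. 153 mm above the table when up. It is pressed straight down.
- plunger (a joint): How far the plunger is pressed (m): 0 up, 0.028 at its bottom stop. Spring: 3 N at the top, about 14 N at the bottom. With the vent closed each full stroke raises the pin about 6 mm net; the first 5 to 12 mm of a stroke raise nothing. Press to the bottom stop, and let it come up to within 2 mm before the next stroke. Extra strokes do no harm.
- vent_tip (a point): Centre of the black ball (22 mm across) at the end of the vent lever, a steel rod 75 mm long, whose pivot lies parallel to the press's y at x = 0, y = -100 mm, 99 mm above the table. The ball stands 165 to 174 mm above the table; it is pushed along the press's +x, from the robot's side to the far side, 72 mm from stop to stop.
- vent (a joint): Angle of the vent lever in rad: 0 vented (leaning 0.5 rad to the press's -x), 1.0 closed (leaning 0.5 rad to +x). It stays where it is left and takes about 2 N at the ball. While it is vented, pumping does not raise the pin.
- pin_top (a point): Centre of the top of the indicator pin, a plain steel pin 16 mm across in a brass gland, between the plunger and the press. Top 98 mm above the table when fully in, 128 mm when fully out.
- pin (a joint): How far the indicator pin stands out (m): 0 in, 0.030 fully out. It stays where it is between strokes, though it may slip back up to 3 mm while the plunger returns; once fully out it stays. It starts between 0 and 0.013, so three to six full strokes are needed.
- pin_body: The indicator pin itself (16 mm across). It must not be touched. Origin 13 mm below the pin's top.
- glue: Bystander: white glue bottle, 30 mm across, 100 mm tall, standing on the table on the robot's side of the press. Origin at the centre of its underside.
- tape: Bystander: cardboard ring of a tape roll, 90 mm across, 25 mm high, flat on the table by the lever's end of the press. Origin at the centre of its underside.
- weight: Bystander: brass knobbed weight, 32 mm across, 40 mm tall, on the base plate on the robot's side of the pump block. Origin at the centre of its underside.
- spool: Bystander: wooden spool, 30 mm across, 36 mm tall, on the base plate on the far side of the pump block. Origin at the centre of its underside.
- novel: Bystander: blue hardback book 196 x 130 x 30 mm lying on the table to the right. Origin at the centre of its underside.
- pot: Bystander: white ceramic cup, 76 mm across, 100 mm tall, on the table to the left. Origin at the centre of its underside.

How it is judged:
By the outcome, as a careful person would: the job done as asked, in the order asked, and still so for the second after the job is handed in, with the robot touching nothing.
It also fails if it takes over 51 s, if anything falls off the work surface, if the arm or the gripper's body presses on something with over 40 N, if the wrist force passes 120 N, or if a joint passes its speed limit or range.

## Working session

There is one attempt and no reset: what is moved stays moved. The work goes in short steps, Python scripts to look and compute and a tool call to move; the robot and the scene stay as the last step left them, time stands still between calls to the robot, and variables do not carry over. Pictures are saved under pics/ and viewed, and the job is handed in when it is done.

Besides the shell and the picture viewer there is one more tool, called after "Call:" by a JSON object that holds its "op" and its "data". carry_out: Moves the arm, as the interface text tells. Its arguments: {"type":"object","properties":{"targets":{"type":"array"},"squeeze":{"type":"number"}},"required":["targets"]}

```bash
mkdir -p pics; python3 - <<'E'
from rig import env,get_image
import cv2,pickle
for n in("scene","top"):
    d=get_image(n); cv2.imwrite(f"pics/{n}0.png",d["img"][:,:,::-1]); pickle.dump(d,open(n+".pkl","wb"))
    print(n,d["fx"],d["cx"],d["cy"],d["rvec"],d["tvec"])
s=env.observe(); print(s); print(env.tip_reach)
E
```

```text
scene 587.240011846563 321.9248321374889 241.80363867841623 [ 2.12088784  1.00258177 -0.44140706] [-0.32602278 -0.16159107  1.86778016]
top 469.33162465767685 313.2684672254227 236.9673340987604 [ 2.1906998  -2.1626404   0.07062285] [0.01314808 0.54043651 1.27647703]
{'time_s': 0.1, 'q': array([ 6.48988053e+01,  2.18374192e+01,  7.43784201e+01,  7.17087659e-04,
        8.38590627e+01, -1.23352500e+01]), 'qvel': array([ 0.00215538, -0.04848019, -0.18010259, -0.00203657,  0.04448291,
        0.04928314]), 'joint_efforts': array([ 3.83626786e-03, -4.49219763e+01, -2.31655920e+01, -1.99854749e-04,
        3.73176517e-03,  1.56982480e-05]), 'position': array([0.1214268 , 0.53619134, 0.25278251]), 'tool_rot': array([[ 9.75280485e-01, -5.65843546e-04,  2.20969805e-01],
       [-2.20970338e-01, -1.17854776e-03,  9.75279817e-01],
       [-2.91432322e-04, -9.99999145e-01, -1.27444927e-03]]), 'ft_force': array([-0.1406821 , -0.37106722,  0.22957675]), 'wrist_torque': array([-0.02637026,  0.003478  , -0.03337503]), 'grip_width': 0.08543896715501674}
0.022
```

View pics/scene0.png

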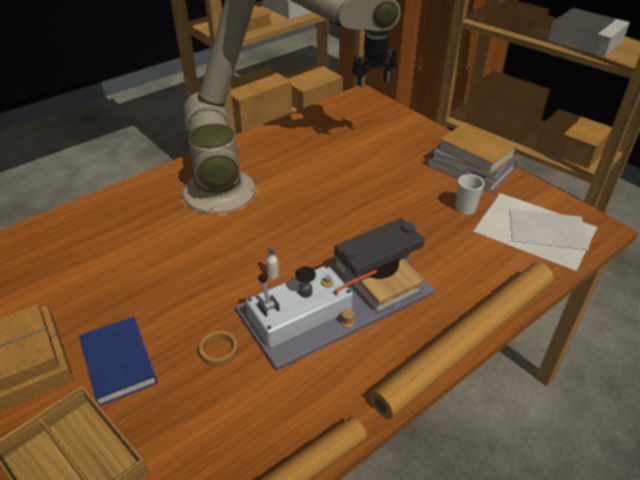

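View pics/top0.png

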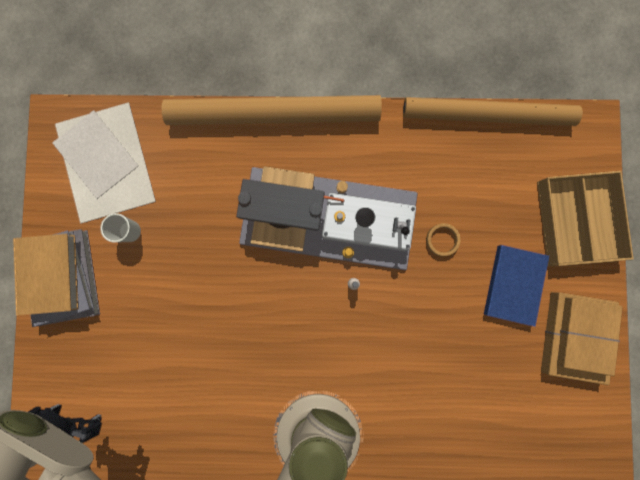

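```bash
python3 - <<'E'
import cv2
a=cv2.imread("pics/top0.png")[155:305,230:430]; cv2.imwrite("pics/top0c.png",cv2.resize(a,None,fx=4,fy=4,interpolation=2))
a=cv2.imread("pics/scene0.png")[210:370,230:440]; cv2.imwrite("pics/scene0c.png",cv2.resize(a,(788,600),interpolation=2))
E
```

```text
(no output)
```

View pics/top0c.png

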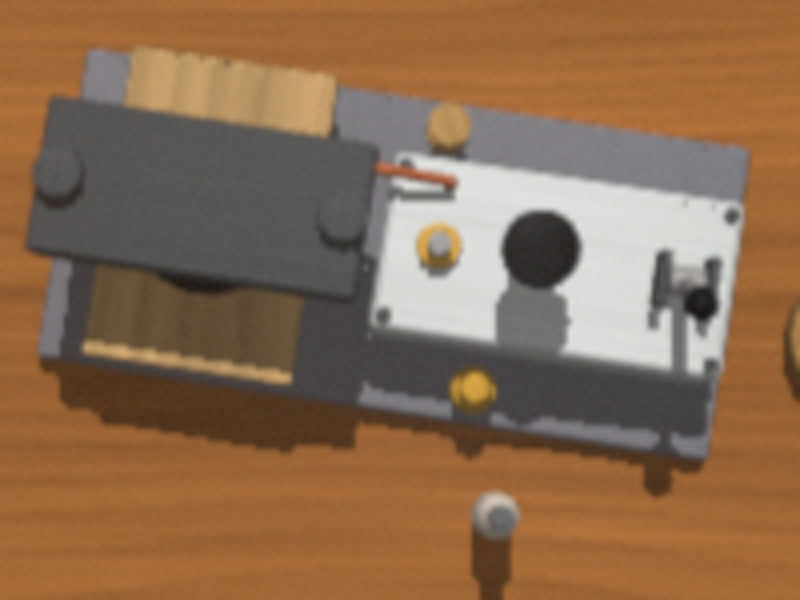

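View pics/scene0c.png

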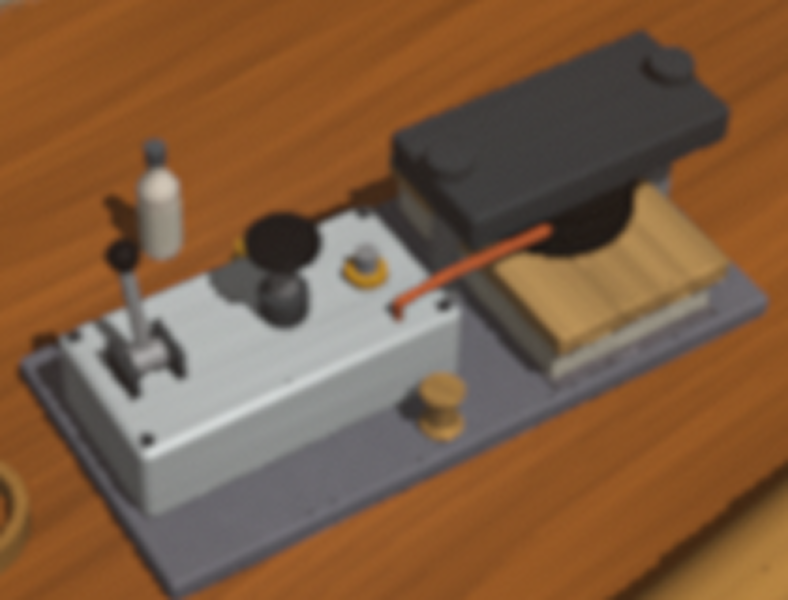

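```bash
cat > h.py <<'E'
import pickle,cv2,numpy as np
from scipy.optimize import least_squares
def cam(n):
    d=pickle.load(open(n+".pkl","rb")); K=np.array([[d["fx"],0,d["cx"]],[0,d["fy"],d["cy"]],[0,0,1]]); return K,np.array(d["rvec"]),np.array(d["tvec"])
def proj(n,P):
    K,r,t=cam(n); return cv2.projectPoints(np.atleast_2d(P).astype(float),r,t,K,None)[0][:,0]
def ray(n,uv,z):
    K,r,t=cam(n); R=cv2.Rodrigues(r)[0]; c=-R.T@t; d=R.T@np.linalg.inv(K)@np.array([*uv,1.]); return c+d*(z-c[2])/d[2]
E
python3 - <<'E'
from h import *
T=lambda x,y:(230+x/4,155+y/4); S=lambda x,y:(230+x/3.752,210+y/3.75)
for n,uv,z in [("top",T(541,249),.153),("scene",S(283,243),.153),("top",T(701,302),.165),("scene",S(122,256),.165),("top",T(439,243),.105),("scene",S(368,254),.105),
 ("top",T(448,110),.056),("top",T(475,385),.06),("top",T(497,516),.1)]:
    print(n,uv,ray(n,uv,z).round(4))
bl=np.array([0.099-.075*0,0]);
vx,vz=-.075*np.sin(.5),.099+.075*np.cos(.5)
obs=[("top",T(541,249),(0,0,.153)),("scene",S(283,243),(0,0,.153)),("top",T(701,302),(vx,-.1,vz)),("scene",S(122,256),(vx,-.1,vz)),("top",T(439,243),(0,.062,None)),("scene",S(368,254),(0,.062,None))]
def f(p):
    c,s=np.cos(p[2]),np.sin(p[2]);o=[]
    for n,uv,(x,y,z) in obs:
        z=p[3] if z is None else z
        o.append(proj(n,[p[0]+c*x-s*y,p[1]+s*x+c*y,z])[0]-uv)
    return np.concatenate(o)
r=least_squares(f,[.6,-.1,0,.105]);print(r.x,np.degrees(r.x[2]),r.fun.round(1))
E
```

```text
top (365.25, 217.25) [ 0.5809 -0.1101  0.153 ]
scene (305.4264392324094, 274.8) [ 0.5879 -0.1128  0.153 ]
top (405.25, 230.5) [ 0.5479 -0.2071  0.165 ]
scene (262.51599147121533, 278.26666666666665) [ 0.5437 -0.2033  0.165 ]
top (339.75, 215.75) [ 0.5898 -0.0488  0.105 ]
scene (328.0810234541578, 277.73333333333335) [ 0.593  -0.0472  0.105 ]
top (342.0, 182.5) [ 0.6866 -0.0562  0.056 ]
top (348.75, 251.25) [ 0.5001 -0.0757  0.06  ]
top (354.25, 284.0) [ 0.4141 -0.0879  0.1   ]
[ 0.58621838 -0.10917298 -0.05330083  0.10253054] -3.053912830724084 [-0.4 -2.1  0.8 -1.1  0.   1.2 -1.   1.1 -0.6  0.2 -0.9 -0.1]
```

```bash
python3 - <<'E'
from h import *
T=lambda x,y:(230+x/4,155+y/4)
def pr(a,b,z):
    A=ray("top",T(*a),z);B=ray("top",T(*b),z);d=B-A;print(A.round(4),B.round(4),np.linalg.norm(d).round(4),np.degrees(np.arctan2(d[1],d[0])).round(2))
pr((707,458),(748,148),.02);pr((707,458),(42,357),.02);pr((748,148),(90,50),.02);pr((42,357),(90,50),.02)
pr((712,375),(743,203),.085);pr((712,375),(372,330),.085);pr((743,203),(400,152),.085)
E
```

```text
[ 0.4539 -0.2377  0.02  ] [ 0.6692 -0.2665  0.02  ] 0.2172 -7.63
[ 0.4539 -0.2377  0.02  ] [0.5176 0.2212 0.02  ] 0.4633 82.1
[ 0.6692 -0.2665  0.02  ] [0.7333 0.193  0.02  ] 0.4639 82.05
[0.5176 0.2212 0.02  ] [0.7333 0.193  0.02  ] 0.2176 -7.46
[ 0.5075 -0.2289  0.085 ] [ 0.6211 -0.2495  0.085 ] 0.1155 -10.28
[ 0.5075 -0.2289  0.085 ] [ 0.5342 -0.0062  0.085 ] 0.2242 83.15
[ 0.6211 -0.2495  0.085 ] [ 0.6525 -0.0234  0.085 ] 0.2283 82.11
```

Call:
{"op": "carry_out", "data": {"targets": [[[1,60,-60,20,0,0,5],[1,120,-120,30,0,0,5],[1,180,-180,30,0,0,5],[1,220,-220,30,0,0,5],[1,250,-250,30,0,0,5],[1,278,-286,30,0,0,5],[1,278,-286,30,0,0,5],[1,278,-286,30,0,0,5],[1,278,-286,30,0,0,5],[1,278,-286,30,0,0,5],[1,300,-350,30,0,0,5],[1,330,-500,30,0,0,5],[1,360,-650,30,0,0,5],[1,368,-735,30,0,0,5],[1,368,-735,30,0,0,5],[1,368,-735,30,0,0,5],[1,368,-735,30,0,0,5],[1,368,-735,30,0,0,5],[1,368,-735,30,0,0,5],[1,368,-735,30,0,0,5]]]}}

```text
time_s: 1.77
position: [0.4819, -0.1597, 0.2831]
tool_rot: [[0.991, -0.0, 0.135], [-0.135, 0.0, 0.991], [-0.0, -1.0, 0.0]]
ft_force: [1.5, 0.1, 0.3]
grip_width: 0.0001
```

Call:
{"op": "carry_out", "data": {"targets": [[[1,0,0,0,0,0,0],[1,0,0,0,0,0,0]]]}}

```text
time_s: 1.93
position: [0.482, -0.1593, 0.2825]
tool_rot: [[0.99, -0.001, 0.138], [-0.138, 0.001, 0.99], [-0.001, -1.0, 0.001]]
ft_force: [0.7, 0.4, 0.6]
grip_width: 0.0002
```

```bash
python3 - <<'E'
from rig import env,get_image
import cv2,pickle
for n in("scene","top"):
    d=get_image(n)
    c=d["img"][150:310,230:440] if n=="top" else d["img"][180:370,200:440]
    cv2.imwrite(f"pics/{n}1.png",cv2.resize(c[:,:,::-1],None,fx=3,fy=3,interpolation=2))
s=env.observe(); print(s["time_s"],s["position"],s["ft_force"])
E
```

```text
2.0333 [ 0.48189508 -0.15702891  0.28303811] [-0.11056242 -0.06270526  0.62445078]
```

View pics/scene1.png

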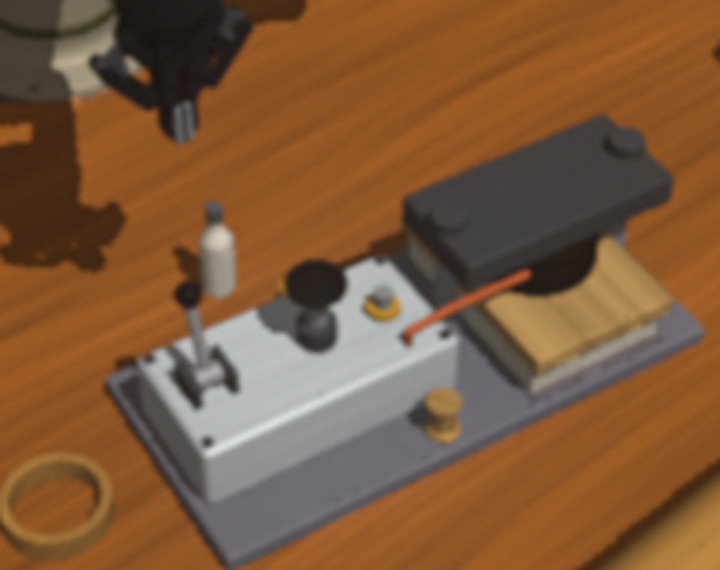

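View pics/top1.png

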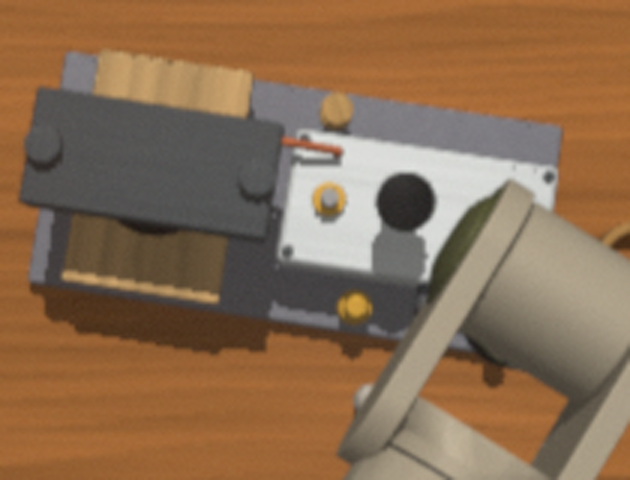

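```bash
python3 - <<'E'
from h import *
print(proj("scene",[[.482,-.158,.261],[.586,-.110,.153],[.5335,-.204,.165],[.546,-.205,.166]]))
E
```

```text
[[260.4867011  224.8978283 ]
 [305.8715164  273.82493341]
 [259.73391267 275.960033  ]
 [262.48146324 278.85556476]]
```

Call:
{"op": "carry_out", "data": {"targets": [[[1,5,-40,0,0,0,0],[1,5,-40,-30,0,0,0],[1,5,-40,-60,0,0,0],[1,5,-40,-90,0,0,0],[1,5,-40,-106,0,0,0],[1,5,-40,-106,0,0,0],[1,5,-40,-106,0,0,0]]]}}

```text
time_s: 2.62
position: [0.4873, -0.1965, 0.1777]
tool_rot: [[0.991, -0.0, 0.133], [-0.133, 0.0, 0.991], [-0.001, -1.0, 0.0]]
ft_force: [0.1, 0.6, 0.9]
grip_width: -0.0001
```

```bash
cat > look.py <<'E'
import sys
from rig import env,get_image
import cv2
d=get_image("scene"); c=d["img"][180:370,200:440]
cv2.imwrite(f"pics/{sys.argv[1]}.png",cv2.resize(c[:,:,::-1],None,fx=3,fy=3,interpolation=2))
s=env.observe(); print(s["time_s"],s["position"],s["ft_force"])
E
python3 look.py s2
```

```text
2.6667 [ 0.48767892 -0.19691981  0.17858365] [-0.00219661 -0.02897114  0.61986868]
```

View pics/s2.png

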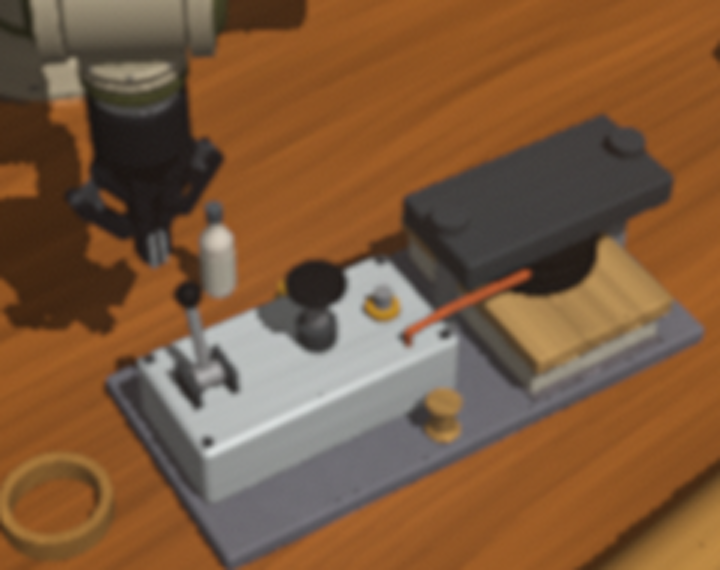

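Call:
{"op": "carry_out", "data": {"targets": [[[1,10,-1.4,0,0,0,0],[1,20,-2.7,0,0,0,0],[1,28,-3.8,0,0,0,0],[1,36,-4.9,0,0,0,0],[1,44,-6,0,0,0,0],[1,52,-7.1,0,0,0,0],[1,60,-8.2,0,0,0,0],[1,68,-9.3,0,0,0,0],[1,76,-10.4,0,0,0,0],[1,84,-11.5,0,0,0,0],[1,90,-12.3,0,0,0,0],[1,90,-12.3,0,0,0,0]]]}}

```text
time_s: 3.67
position: [0.5781, -0.21, 0.1768]
tool_rot: [[0.991, 0.0, 0.135], [-0.135, 0.0, 0.991], [0.0, -1.0, 0.0]]
ft_force: [-0.3, -0.1, -0.3]
grip_width: 0.0003
```

```bash
python3 look.py s3
```

```text
3.7167 [ 0.57777463 -0.20990756  0.17700865] [-0.76642607 -0.42067459  0.02260713]
```

View pics/s3.png

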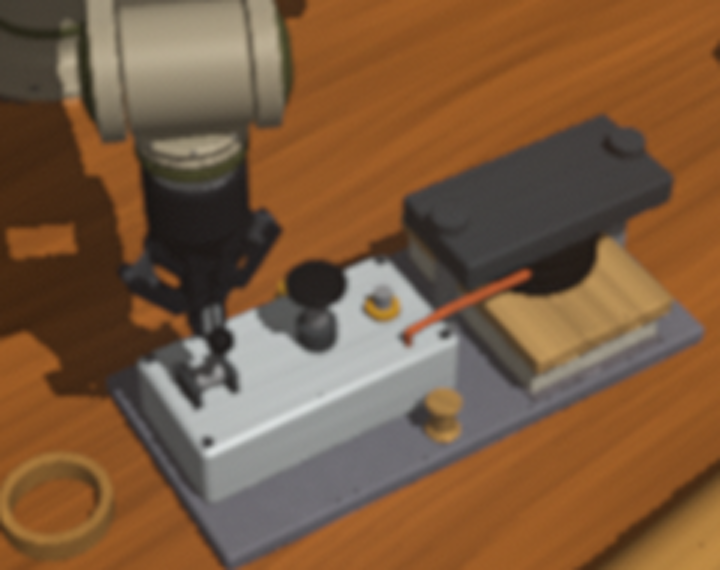

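Ball now leans away at crop (219,340); still little force. Keep pushing in small steps.

Call:
{"op": "carry_out", "data": {"targets": [[[1,4,-0.5,0,0,0,0],[1,8,-1.1,0,0,0,0],[1,11,-1.5,0,0,0,0],[1,11,-1.5,0,0,0,0]]]}}

```text
time_s: 4.05
position: [0.5845, -0.2107, 0.1769]
tool_rot: [[0.991, -0.012, 0.135], [-0.135, 0.003, 0.991], [-0.012, -1.0, 0.001]]
ft_force: [-23.1, 2.8, 6.8]
grip_width: -0.0001
```

```bash
python3 look.py s4; python3 -c "
from h import *
print(proj('scene',[[.605,-.214,.165]]))"
```

```text
4.1 [ 0.58447784 -0.21072912  0.17697423] [-21.84152479   2.61600837   7.0863328 ]
[[274.49308359 295.66512729]]
```

View pics/s4.png

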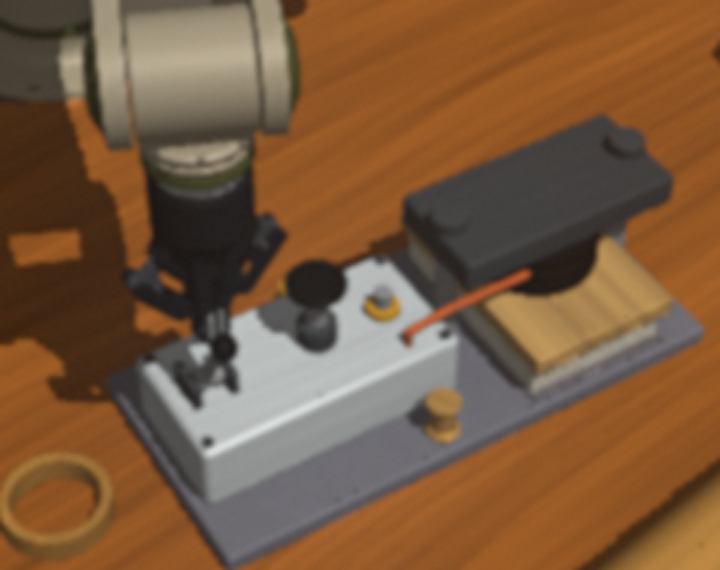

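Call:
{"op": "carry_out", "data": {"targets": [[[1,-20,2.7,0,0,0,0],[1,-40,5,0,0,0,0],[1,-40,5,30,0,0,0],[1,-40,5,50,0,0,0],[1,-30,40,50,0,0,0],[1,-15,75,50,0,0,0],[1,-4,102,50,0,0,0],[1,-4,102,50,0,0,0],[1,-4,102,30,0,0,0],[1,-4,102,12,0,0,0],[1,-4,102,6,0,0,0],[1,-4,102,6,0,0,0]]]}}

```text
time_s: 5.1
position: [0.5838, -0.1095, 0.1822]
tool_rot: [[0.991, -0.002, 0.135], [-0.135, 0.001, 0.991], [-0.002, -1.0, 0.001]]
ft_force: [0.8, -0.6, 0.9]
grip_width: 0.0002
```

```bash
python3 look.py s5; python3 -c "
from rig import *
import cv2
d=get_image('top');cv2.imwrite('pics/t5.png',cv2.resize(d['img'][150:310,230:440,::-1],None,fx=3,fy=3,interpolation=2))"
```

```text
5.15 [ 0.58427824 -0.10969773  0.18345675] [ 0.21069151 -0.96445203  0.53044877]
```

View pics/s5.png

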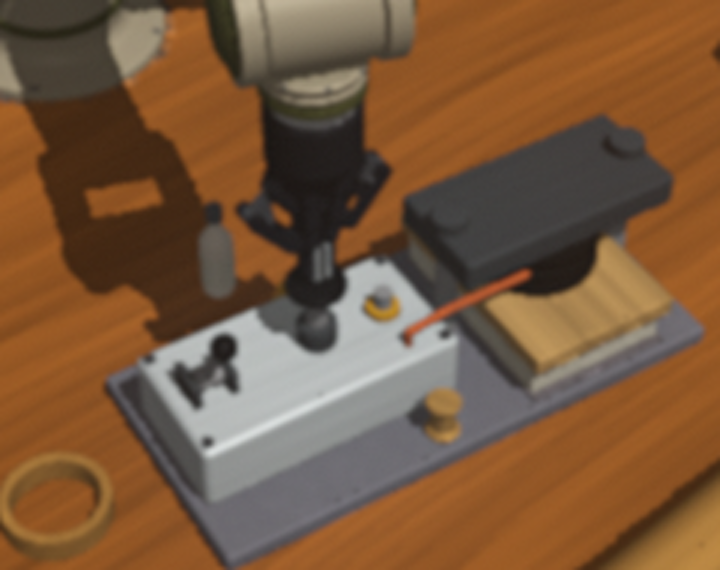

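View pics/t5.png

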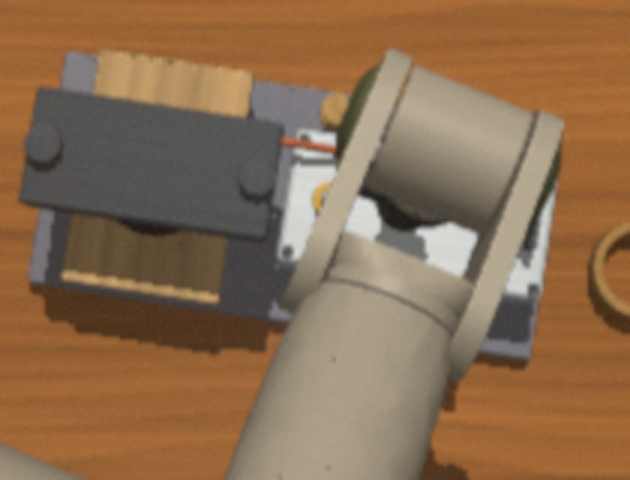

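Call:
{"op": "carry_out", "data": {"targets": [[[1,0,0,-6,0,0,0],[1,0,0,-12,0,0,0],[1,0,0,-18,0,0,0],[1,0,0,-24,0,0,0],[1,0,0,-30,0,0,0],[1,0,0,-36,0,0,0],[1,0,0,-36,0,0,0]]]}}

```text
time_s: 5.78
position: [0.5848, -0.1097, 0.1478]
tool_rot: [[0.991, 0.002, 0.135], [-0.135, -0.001, 0.991], [0.003, -1.0, -0.001]]
ft_force: [-0.1, -0.9, 8.3]
grip_width: -0.0001
```

Call:
{"op": "carry_out", "data": {"targets": [[[1,0,0,-2,0,0,0],[1,0,0,-4,0,0,0],[1,0,0,-4,0,0,0]]]}}

```text
time_s: 6.03
position: [0.5848, -0.1098, 0.1469]
tool_rot: [[0.991, 0.005, 0.135], [-0.135, -0.002, 0.991], [0.005, -1.0, -0.002]]
ft_force: [-6.3, 1.4, 25.4]
grip_width: 0.0002
```

```bash
python3 look.py s6
```

```text
6.0833 [ 0.58484782 -0.10977283  0.14685406] [-6.84767001  2.06336582 25.28479905]
```

View pics/s6.png

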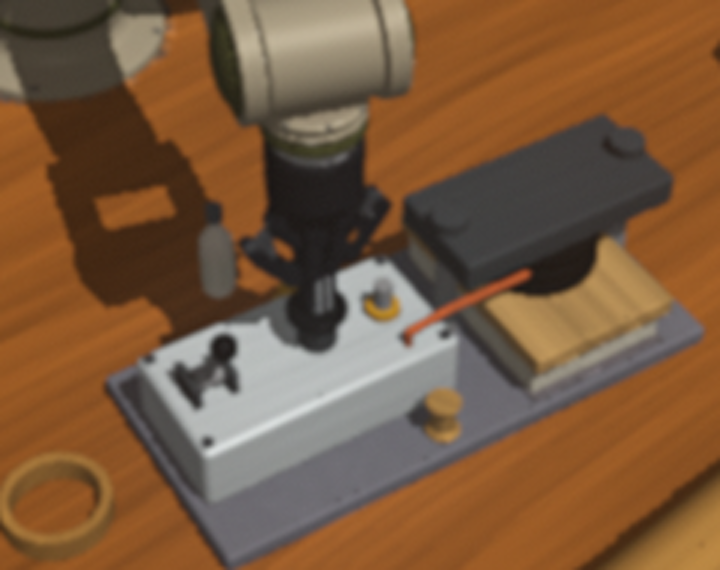

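Call:
{"op": "carry_out", "data": {"targets": [[[1,0,0,12,0,0,0],[1,0,0,24,0,0,0],[1,0,0,36,0,0,0],[1,0,0,38,0,0,0],[1,0,0,38,0,0,0],[1,0,0,38,0,0,0],[1,0,0,28,0,0,0],[1,0,0,20,0,0,0],[1,0,0,12,0,0,0],[1,0,0,4,0,0,0],[1,0,0,0,0,0,0],[1,0,0,0,0,0,0],[1,0,0,0,0,0,0]]]}}

```text
time_s: 7.17
position: [0.5847, -0.1095, 0.1467]
tool_rot: [[0.991, 0.004, 0.135], [-0.135, -0.002, 0.991], [0.005, -1.0, -0.002]]
ft_force: [-8.9, 2.8, 33.5]
grip_width: 0.0
```

```bash
python3 look.py s7
```

```text
7.2167 [ 0.58468024 -0.10954069  0.14676619] [-9.07117794  2.58688701 34.96621524]
```

View pics/s7.png

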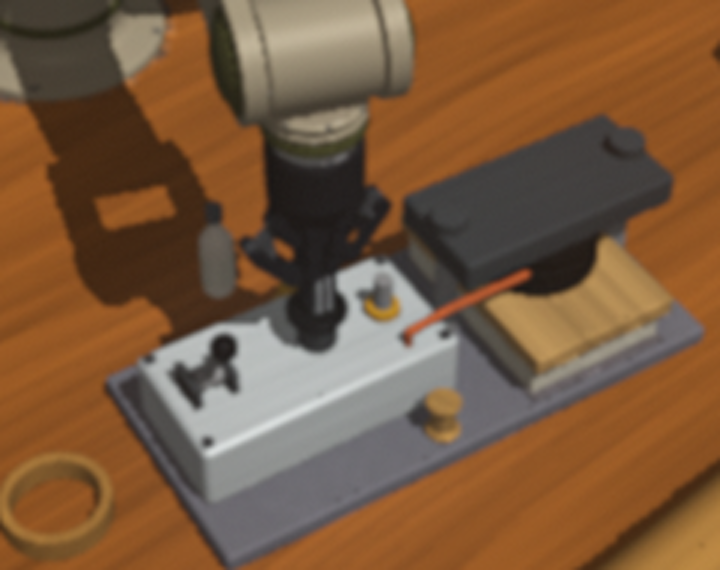

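Call:
{"op": "carry_out", "data": {"targets": [[[1,0,0,12,0,0,0],[1,0,0,24,0,0,0],[1,0,0,36,0,0,0],[1,0,0,38,0,0,0],[1,0,0,38,0,0,0],[1,0,0,38,0,0,0]]]}}

```text
time_s: 7.72
position: [0.5837, -0.1092, 0.1798]
tool_rot: [[0.991, -0.002, 0.135], [-0.135, 0.001, 0.991], [-0.002, -1.0, 0.001]]
ft_force: [0.5, 0.1, 0.6]
grip_width: 0.0
```

```bash
python3 look.py s8
```

```text
7.7667 [ 0.58362925 -0.10915729  0.179713  ] [ 0.6064726  -0.45448241 -0.58192059]
```

View pics/s8.png

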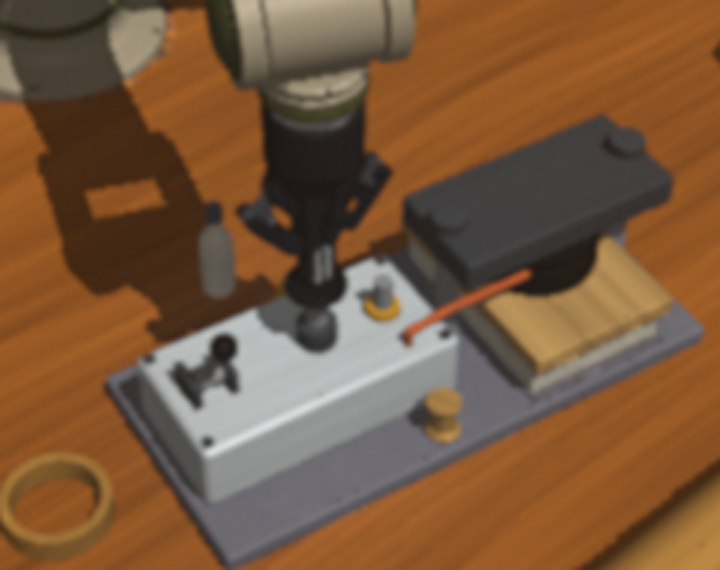

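Call:
{"op": "carry_out", "data": {"targets": [[[1,0,0,-10,0,0,0],[1,0,0,-18,0,0,0],[1,0,0,-26,0,0,0],[1,0,0,-34,0,0,0],[1,0,0,-38,0,0,0],[1,0,0,-38,0,0,0],[1,0,0,-38,0,0,0],[1,0,0,-26,0,0,0],[1,0,0,-14,0,0,0],[1,0,0,-2,0,0,0],[1,0,0,0,0,0,0],[1,0,0,0,0,0,0],[1,0,0,0,0,0,0],[1,0,0,-10,0,0,0],[1,0,0,-18,0,0,0],[1,0,0,-26,0,0,0],[1,0,0,-34,0,0,0],[1,0,0,-38,0,0,0],[1,0,0,-38,0,0,0],[1,0,0,-38,0,0,0]]]}}

```text
time_s: 9.43
position: [0.5846, -0.1095, 0.1468]
tool_rot: [[0.991, 0.004, 0.135], [-0.135, -0.002, 0.991], [0.004, -1.0, -0.001]]
ft_force: [-9.6, 3.0, 34.2]
grip_width: -0.0001
```

Call:
{"op": "carry_out", "data": {"targets": [[[1,0,0,12,0,0,0],[1,0,0,24,0,0,0],[1,0,0,36,0,0,0],[1,0,0,38,0,0,0],[1,0,0,38,0,0,0],[1,0,0,38,0,0,0],[1,0,0,28,0,0,0],[1,0,0,20,0,0,0],[1,0,0,12,0,0,0],[1,0,0,4,0,0,0],[1,0,0,0,0,0,0],[1,0,0,0,0,0,0],[1,0,0,0,0,0,0]]]}}

```text
time_s: 10.52
position: [0.5845, -0.1095, 0.1467]
tool_rot: [[0.991, 0.004, 0.135], [-0.135, -0.002, 0.991], [0.004, -1.0, -0.001]]
ft_force: [-8.3, 2.7, 34.0]
grip_width: -0.0
```

Call:
{"op": "carry_out", "data": {"targets": [[[1,0,0,12,0,0,0],[1,0,0,24,0,0,0],[1,0,0,36,0,0,0],[1,0,0,38,0,0,0],[1,0,0,38,0,0,0],[1,0,0,38,0,0,0]]]}}

```text
time_s: 11.02
position: [0.5836, -0.1091, 0.1797]
tool_rot: [[0.991, -0.002, 0.135], [-0.135, 0.001, 0.991], [-0.003, -1.0, 0.001]]
ft_force: [0.3, 1.2, 0.3]
grip_width: -0.0002
```

```bash
python3 look.py s9
```

```text
11.0667 [ 0.58362333 -0.10913791  0.17970595] [-0.74260744  0.82894645 -0.12313788]
```

View pics/s9.png

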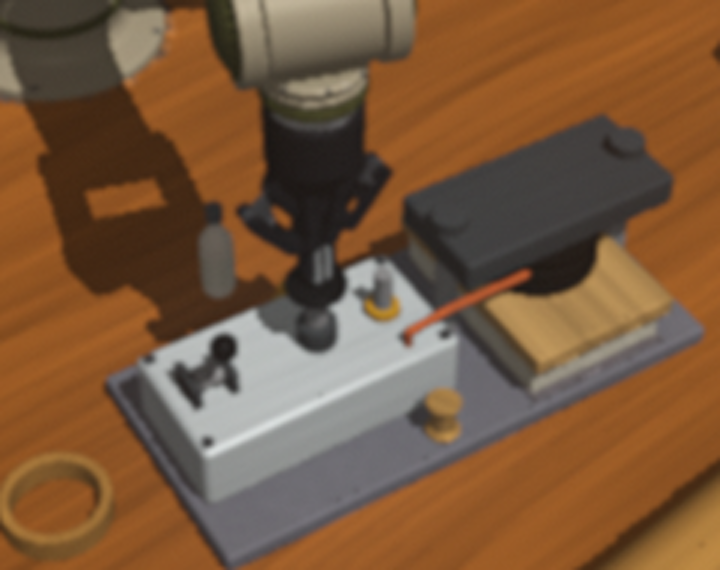

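Call:
{"op": "carry_out", "data": {"targets": [[[1,0,0,-10,0,0,0],[1,0,0,-18,0,0,0],[1,0,0,-26,0,0,0],[1,0,0,-34,0,0,0],[1,0,0,-38,0,0,0],[1,0,0,-38,0,0,0],[1,0,0,-38,0,0,0],[1,0,0,-26,0,0,0],[1,0,0,-14,0,0,0],[1,0,0,-2,0,0,0],[1,0,0,0,0,0,0],[1,0,0,0,0,0,0],[1,0,0,0,0,0,0]]]}}

```text
time_s: 12.15
position: [0.5836, -0.1092, 0.1798]
tool_rot: [[0.991, -0.002, 0.135], [-0.135, 0.001, 0.991], [-0.002, -1.0, 0.001]]
ft_force: [-0.6, 0.1, -0.1]
grip_width: 0.0001
```

```bash
python3 look.py s10
```

```text
12.2 [ 0.58361691 -0.10915935  0.17977793] [ 0.75899775  0.20328362 -1.10597495]
```

Call:
{"op": "carry_out", "data": {"targets": [[[1,0,0,-10,0,0,0],[1,0,0,-18,0,0,0],[1,0,0,-26,0,0,0],[1,0,0,-34,0,0,0],[1,0,0,-38,0,0,0],[1,0,0,-38,0,0,0],[1,0,0,-38,0,0,0],[1,0,0,-26,0,0,0],[1,0,0,-14,0,0,0],[1,0,0,-2,0,0,0],[1,0,0,0,0,0,0],[1,0,0,0,0,0,0],[1,0,0,0,0,0,0]]]}}

```text
time_s: 13.28
position: [0.5836, -0.1092, 0.1798]
tool_rot: [[0.991, -0.002, 0.135], [-0.135, 0.001, 0.991], [-0.002, -1.0, 0.001]]
ft_force: [-0.1, -0.0, -0.3]
grip_width: -0.0002
```

```bash
python3 look.py s11; python3 - <<'E'
import cv2,numpy as np
from h import *
cv2.imwrite("pics/cmp.png",np.hstack([cv2.resize(cv2.imread(f"pics/{s}.png")[240:340,350:420],None,fx=3.5,fy=3.5) for s in("s9","s10","s11")]))
# crop px of pin top fully out and in
c,s=np.cos(np.radians(-7.8)),np.sin(np.radians(-7.8))
for z in(.098,.125,.128): print(z,(proj("scene",[[.585-s*.062,-.110+c*.062,z]])-[200,180])*3)
E
```

```text
13.3333 [ 0.58362849 -0.10915186  0.17973381] [0.06016457 0.50943959 0.12182207]
0.098 [[383.19932248 300.20335066]]
0.125 [[383.54372101 276.81258238]]
0.128 [[383.58252885 274.17684219]]
```

View pics/cmp.png

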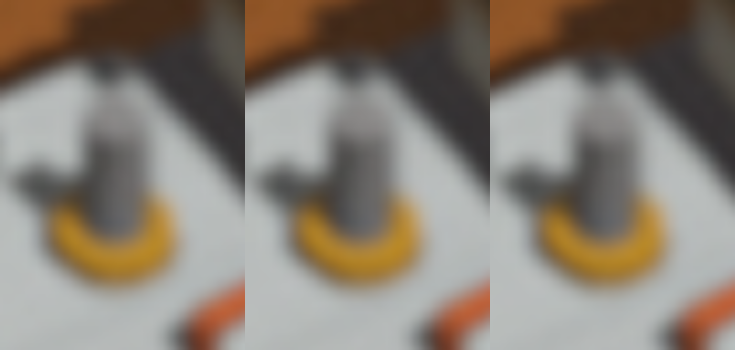

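Call:
{"op": "carry_out", "data": {"targets": [[[1,0,0,30,0,0,0],[1,0,0,60,0,0,0],[1,0,0,100,0,0,0],[1,-40,0,120,0,0,0],[1,-80,0,120,0,0,0],[1,-120,0,120,0,0,0],[1,-150,0,120,0,0,0],[1,-150,0,120,0,0,0],[1,-150,0,120,0,0,0],[1,-150,0,120,0,0,0]]]}}

```text
time_s: 14.17
position: [0.4346, -0.1095, 0.3009]
tool_rot: [[0.991, -0.0, 0.135], [-0.135, 0.0, 0.991], [-0.0, -1.0, 0.0]]
ft_force: [-0.0, -0.7, -0.1]
grip_width: -0.0
```

```bash
python3 look.py s12; python3 -c "
from rig import *
import cv2
d=get_image('top');cv2.imwrite('pics/t12.png',d['img'][:,:,::-1])"
```

```text
14.2167 [ 0.43490944 -0.10955197  0.30080254] [-0.15068246 -0.27778499  0.48533315]
```

View pics/s12.png

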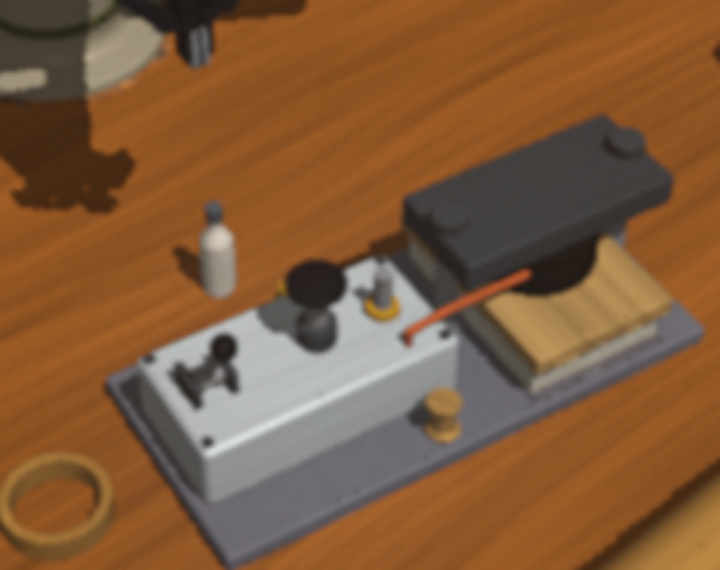

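View pics/t12.png

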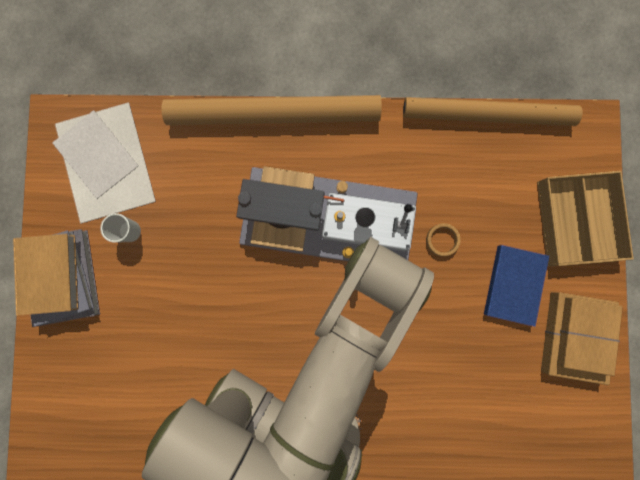

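```bash
python3 -c "
from rig import env
print(env.close_job())"
```

```text
the job is handed in; nothing more can be done
None
```

The press is charged and the job was handed in at about 14 s, well under the 51 s limit.

- **Vent lever:** I pushed it to its far stop with the closed fingers. The force rose to about 23 N there. The ball sat where I had predicted for the closed position, and it was still there in the last pictures.
- **Plunger:** I gave it seven strokes. On every stroke where I took a reading at the bottom, it was on its stop (25 to 34 N); I did not read the force there on strokes 3, 6 and 7. At the top of the strokes the fingers were clear of the cap.
- **Indicator pin:** Its height did not change between strokes 5, 6 and 7. The top is within about 1 px of the predicted fully-out position in the enlarged picture, so I take it as fully out.
- **Final state:** In the last pictures the plunger is up, the hand is clear of everything, and the other things stand where they were. The brass weight is partly hidden behind the arm in the last top view.

One starting measurement disagreed slightly: the lever ball was about 1 cm farther over than the fully vented position would put it. This did not affect the push. No check failed.

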